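# Pop open the battery hatch of a tracing light box

### The job

The tracing light box needs fresh batteries: with a fingertip, press the ridged free edge of its battery hatch down once, as far as it goes, then take the finger away so that the catch lets go and the hatch springs up by itself. Watch for a good second, hand clear, that the hatch stays fully open, and leave it open. Do not push the hatch back down once it is up, do not press the round power button, and do not lift or shift the light box or the things on and around it.

Things in the scene. Friction and masses are not known exactly. Their poses are not given: they have to be found in the camera images.
- lightbox: Tracing light box, grey plastic, loose on the desk on rubber feet, 2.4 kg, 260 (x) x 400 (y) x 48 mm high. Origin: centre of its underside; x to its far long edge, y to its left, z up. White diffuser panel on the left (+y); a grey control strip 88 mm wide along the right (-y) edge has the battery hatch at its far end, a fixed dimmer slide, and a round power button at its near end.
- hatch_press (a point): Where to press: centre of the four moulded ridges on the hatch's top, 14 mm from its free (near, -x) edge, midway across. The hatch is a flat grey cover 78 (x) x 68 (y) x 6 mm; shut, its top is 54 mm above the desk, 6 mm proud of the frame (ridges 1 mm more). Moves with the hatch: x from free edge to hinge, y along the hinge, z out of its top; shut, the same axes as the light box.
- hatch_hinge (a point): Midpoint of the hatch's hinge line, which runs along the light box's y under the far (+x) edge of the hatch, 64 mm from the place to press and 50 mm above the desk; fixed on the light box, same axes as it. The free edge swings up and over towards +x of the light box.
- hatch (a joint): Hatch angle, rad: 0 latched shut, negative pressed in, 1.3 fully open at its stop, nearly upright. Push-push catch: pressed in beyond -0.045 (3 mm at the ridges, about 3 N; hard stop at -0.06, 4 mm) and let go, it releases and a damped spring (3 N or less at the ridges) swings the hatch fully open in about 1 s and holds it. Pushed right shut again it re-latches. Pulling does not open it.
- power (a joint): Travel of the power button, m: 0 out, 0.003 pressed in.
- power_top (a point): Centre of the top of the round power button, 20 mm across, 6 mm proud of the frame, near end of the control strip, about 140 mm from the place to press on the hatch.
- ink_bottle: Squat dark ink bottle with a black cap, 54 mm across, 55 mm high, on the desk to the right of the light box. Origin: centre of its underside. A bystander.
- tape_roll: Roll of masking tape lying flat on the diffuser panel, 68 mm across, 19 mm high. Origin: centre of its underside. A bystander.
- eraser: White block eraser in a card sleeve, 18 x 48 x 13 mm, on the diffuser panel. Origin: centre of its underside. A bystander.
- brush: Flat wash brush with a wooden handle, 200 mm long, 42 mm wide, 20 mm high, lying on the desk beyond the light box's far edge. Origin: middle of its length, on its underside; x towards the bristles. A bystander.

How it is judged (in metres and radians):
On the way, in this order (a step that is already met when the one before it is completed fails the run):
1. the hatch is pressed in until its catch lets go (value of joint hatch below -0.04 rad).
2. the hatch stands fully open for a second with nothing touching it (value of joint hatch above 1.15 rad and contact force between each of the arm, the fingers and anything else below 0.1 N), for 1 s.
At the end, for the whole second after the job is handed in: The hatch stands still, open to more than 1.15 rad (66 degrees), after one press and a full second of standing open untouched; the power button is out; the light box lies flat within 20 mm of its start, the ink bottle, tape roll and eraser within 20 mm of theirs and the brush within 30 mm (value of joint hatch above 1.15 rad and velocity of joint hatch between -0.1 and 0.1 rad/s and value of joint power below 0.0015 m and distance of each of lightbox, ink_bottle, tape_roll, eraser from where it was at the start of the episode below 0.02 m and angle between lightbox's own z axis and vertical below 0.03 rad and distance of brush from where it was at the start of the episode below 0.03 m).
It fails at once if the hatch is pushed back down after it has come up (value of joint hatch above 0.1 rad and velocity of joint hatch below -0.3 rad/s).
It fails at once if the power button is pressed (value of joint power above 0.0015 m).
It fails at once if the light box is shifted or lifted (distance of lightbox from where it was at the start of the episode above 0.02 m or angle between lightbox's own z axis and vertical above 0.05 rad).
It fails at once if a bystander is shifted or lifted (distance of any of ink_bottle, tape_roll, eraser from where it was at the start of the episode above 0.02 m or distance of brush from where it was at the start of the episode above 0.03 m).
It also fails if it takes over 32 s, if anything falls off the work surface, if the arm or the gripper's body presses on something with over 40 N, if the wrist force passes 120 N, or if a joint passes its speed limit or range.

### The arm

A 6-joint arm with a two-finger parallel gripper is mounted at the origin on the work surface. World frame = base frame: x ahead of the robot, y to its left, z up, the work surface at z = 0. Lengths are in mm, angles in rad, forces in N, time in s.
With the tool pointing down it reaches from about 350 to 975 mm from the base axis. Payload 7.1 kg.
Tool frame: the origin (TCP) lies at the very end of the fingers, on their centre line; the grasp point (between the pads) lies 19 mm behind it; z points along the fingers, y is the direction in which the jaws open and shut (so a half turn about z gives the same grasp; the last joint's range is limited). The gripper opens to 88 mm and grips with 3 to 60 N. Pads are 20 mm wide; open, the fingers measure 115 mm over their backs; the gripper's body (75 mm by 178 mm) begins 61 mm behind the grasp point.
Start: joints at [1.258, 0.423, 1.63, -0, 1.089, -0.019], TCP at [180.963, 598.212, 222.675] pointing down, gripper open.
Joint ranges: [-3, 3], [-0.9, 2.11], [0.09, 2.58], [-1.31, 4.45], [0.11, 2.69], [-2.54, 2.54]. Speed limits (rad/s): [2.39, 2.39, 3.01, 3.14, 3.14, 3.14].

### API

Orientations are given as a rotation vector (axis times angle).
In Python, from workcell import readout, imaging, close_job gives the robot as it stands.
- The arm moves only by the tool carry_out, never from a script. Its argument "rows" is a list of rows, each a list of 3 entries, a list of its own where there are three numbers: the shift along the tool's x, y, z in m, then the turn, a rotation vector about the tool's x, y, z in rad, then the closure, from 0 (fully open) to 1 (shut). In form: [[[dx, dy, dz], [wx, wy, wz], hand], ...]. A call has 1 to 12 rows; each row shifts and turns the commanded pose from where the row before left it, along the tool's axes as they then stand; what a row does not reach is not made up. A row lasts 1/12 s, in which the tool goes at most 41.7 mm and 7.16 degrees, less where a joint would pass 70% of its speed; a pose out of reach is approached as far as the arm can. A call with a gripper value outside its range is refused whole. The fingers move at their own pace and stop on an object; the grip force is fixed at half the most. Time passes only in rows, so rows that do not move let the fingers close. It gives the time, the measured TCP pose, the force and the opening at its end, in the units of the state.
- readout.get_obs(): the state, without advancing time (a new reading comes with each control period).
- imaging.get_image(name): name is "scene" or "top" or "wrist"; returns the picture (384x512x3 uint8, red, green, blue); there is no depth.
- imaging.camera_params(name): a dict with "fx", "fy", "cx", "cy" (pixels), "rvec" (rotation vector, rad) and "tvec" (3), from world to camera coordinates, as OpenCV has them; the wrist camera has in their place "T_tool_cam" (4x4, takes a point from camera to tool coordinates, whose origin is the TCP and whose axes are the flange's). Camera axes: x right, y down, z forward; pixel columns grow to the right and rows downward; lengths in mm; the calibration is good to about 2 mm. A picture is of the moment at which its call begins: read the wrist's pose just before it. camera_params takes no time and is no camera call.
- close_job(): hands the job in, once; it reports no verdict.
The state is a dict: "t": time; "qpos": joint angles; "qvel": joint speeds; "joint_torque": joint torques, N m; "ee_pos": TCP position; "orientation": TCP orientation; "ft_force": force on the tool from outside, world axes, zero at the start; "moment": the same for the moment, N m; "width": finger opening in mm.
Only numpy, scipy, OpenCV 4.12 (cv2) and the standard library are available. Lean on these libraries where they do the work, as an engineer would, in place of code of your own. Each camera call takes 0.05 s, during which the arm holds its last target.

## Working session

There is one attempt and no reset: what is moved stays moved. The work goes in short steps, Python scripts to look and compute and a tool call to move; the robot and the scene stay as the last step left them, time stands still between calls to the robot, and variables do not carry over. Pictures are saved under pics/ and viewed, and the job is handed in when it is done.

Besides the shell and the picture viewer there is one more tool, called after "Request:" as name([rows], argument=value, ...), one row to a line, values as JSON. carry_out: Moves the arm, as the interface text tells. Its arguments: {"type":"object","properties":{"rows":{"type":"array","items":{"type":"array"}}},"required":["rows"]}

```bash
mkdir -p pics
python3 - <<'E'
from workcell import readout, imaging
import cv2
o=readout.get_obs(); print({k:o[k] for k in('t','ee_pos','orientation','width','ft_force')})
for n in('scene','top'):
    cv2.imwrite(f'pics/{n}0.png',imaging.get_image(n)[:,:,::-1]); print(n,imaging.camera_params(n))
print(imaging.camera_params('wrist'))
E
```

```text
{'t': 0.0, 'ee_pos': array([180.80653113, 597.69511469, 221.91164668]), 'orientation': array([-4.59777941e-01, -3.10753269e+00,  2.35376379e-03]), 'width': 87.66672244564214, 'ft_force': array([-0.29209976,  0.62932996, -0.21703297])}
scene {'fx': 400.8925551275382, 'fy': 400.8925551275382, 'cx': 254.2392036436088, 'cy': 183.83464806015604, 'rvec': array([ 2.1988181 ,  0.73326482, -0.30685456]), 'tvec': array([-538.30042013, -119.91496994, 1018.99875165])}
top {'fx': 356.971761007494, 'fy': 356.971761007494, 'cx': 255.23400949074048, 'cy': 192.16573885107815, 'rvec': array([ 2.10039605, -2.1465237 ,  0.18637327]), 'tvec': array([121.18327319, 555.50746701, 730.29586538])}
{'fx': 313.218267850518, 'fy': 313.218267850518, 'cx': 261.52504259366276, 'cy': 191.27415954492187, 'T_tool_cam': array([[ 4.05573477e-04, -9.67537661e-01, -2.52726550e-01,
         6.90528949e+01],
       [ 9.99999681e-01,  2.18637157e-04,  7.67761297e-04,
        -9.28028497e-01],
       [-6.87582556e-04, -2.52726781e-01,  9.67537442e-01,
        -1.61727058e+02],
       [ 0.00000000e+00,  0.00000000e+00,  0.00000000e+00,
         1.00000000e+00]])}
```

View pics/top0.png

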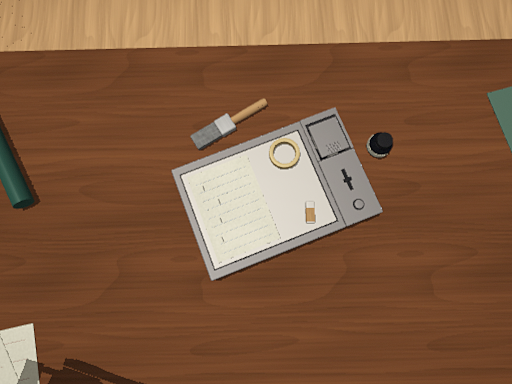

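View pics/scene0.png

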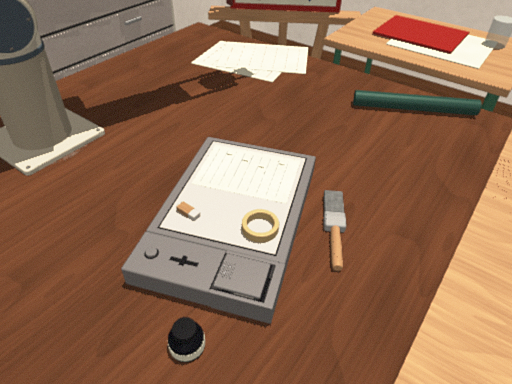

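The top view shows the light box turned about 20°. The hatch is at around (328,137) with ridges near (333,147), and the button is at (358,204). I'll enlarge both views.

Run:
```python
import cv2
a=cv2.imread('pics/top0.png')[95:225,285:405]; cv2.imwrite('pics/topc.png',cv2.resize(a,None,fx=4.5,fy=4.5,interpolation=cv2.INTER_CUBIC))
a=cv2.imread('pics/scene0.png')[225:315,120:290]; cv2.imwrite('pics/scenec.png',cv2.resize(a,None,fx=4.5,fy=4.5,interpolation=cv2.INTER_CUBIC))
```

```text
(no output)
```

View pics/topc.png

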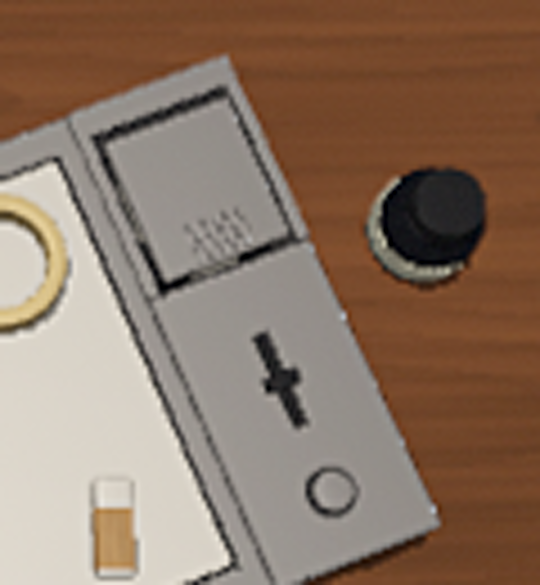

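View pics/scenec.png

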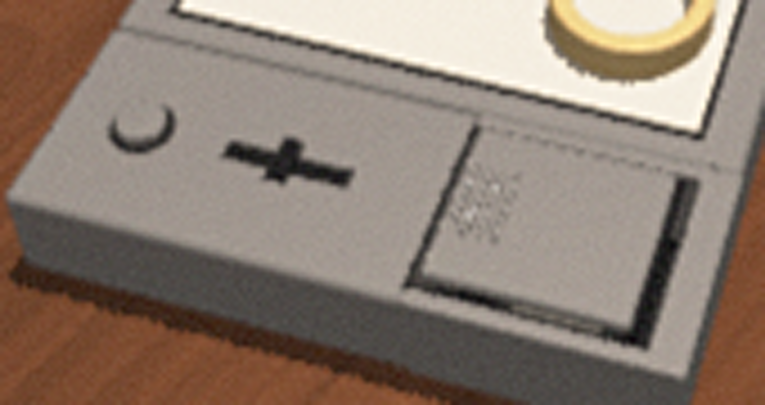

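The ridges are at crop (219,235) in the top view and (485,203) in the scene view. The button is at (331,491) and (141,125).

```bash
cat > h.py <<'E'
import numpy as np, cv2
from workcell import readout, imaging
def back(n,uv,z):
    p=imaging.camera_params(n); R=cv2.Rodrigues(p['rvec'])[0]; t=p['tvec']
    d=R.T@np.array([(uv[0]-p['cx'])/p['fx'],(uv[1]-p['cy'])/p['fy'],1]); c=-R.T@t
    return c+d*(z-c[2])/d[2]
def proj(n,P):
    p=imaging.camera_params(n); K=np.array([[p['fx'],0,p['cx']],[0,p['fy'],p['cy']],[0,0,1]])
    return cv2.projectPoints(np.atleast_2d(P).astype(float),p['rvec'],p['tvec'],K,None)[0][:,0]
E
python3 - <<'E'
from h import *
np.set_printoptions(precision=1,suppress=True)
T=lambda u,v:((u+.5)/4.5-.5+285,(v+.5)/4.5-.5+95)
S=lambda u,v:((u+.5)/4.5-.5+120,(v+.5)/4.5-.5+225)
print('ridge',back('top',T(219,235),55),back('scene',S(485,203),55))
print('btn',back('top',T(331,491),54),back('scene',S(141,125),54))
fr=back('top',T(228,57),48);nr=back('top',T(440,520),48);fl=back('top',(173,172),48);nl=back('top',(212,279),48)
print(fr,nr,fl,nl,np.linalg.norm(fr-nr),np.linalg.norm(fr-fl))
x=(fr-nr+fl-nl);yaw=np.arctan2(x[1],x[0]);y=(fl-fr+nl-nr);print('yaw',yaw,np.arctan2(-y[0],y[1]))
c=(fr+nr+fl+nl)/4;print('centre',c)
ex=np.array([np.cos(yaw),np.sin(yaw),0]);ey=np.array([-ex[1],ex[0],0])
for P in(back('top',T(219,235),55),back('top',T(331,491),54)):print('local',(P-c)@ex,(P-c)@ey)
# hatch corners at 54
for q in((95,138),(222,93),(295,240),(165,287)):
  P=back('top',T(*q),54);print('hatch',P,(P-c)@ex,(P-c)@ey)
print('ink',back('top',T(448,205),55))
o=readout.get_obs();print(cv2.Rodrigues(o['orientation'])[0],o['qpos'])
E
```

```text
ridge [655.9 -66.7  55. ] [660.9 -64.   55. ]
btn [ 527.1 -112.9   54. ] [ 534.3 -114.2   54. ]
[752.3 -78.5  48. ] [ 512.6 -166.    48. ] [608.3 291.   48. ] [374.8 204.   48. ] 255.09378542765793 396.62937527680145
yaw 0.3533658768467129 0.3641092389566602
centre [562.   62.6  48. ]
local 43.35432665158357 -153.81622881047466
local -93.50640665391289 -152.58028629280903
hatch [708.2  -8.   54. ] 112.75412680373971 -116.82052510314392
hatch [730.5 -72.9  54. ] 111.19093397002055 -185.46683463448502
hatch [ 652.7 -104.3   54. ] 27.40006110162712 -187.98636265694282
hatch [630.2 -38.8  54. ] 28.92360903977007 -118.74983000658958
ink [ 668.7 -180.9   55. ]
[[-1.   0.3 -0. ]
 [ 0.3  1.  -0. ]
 [ 0.  -0.  -1. ]] [ 1.3  0.4  1.6 -0.   1.1 -0. ]
```

Request:
carry_out([
  [[-0.027, -0.0207, 0], [0, 0, 0], 1],
  [[-0.027, -0.0207, 0], [0, 0, 0], 1],
  [[-0.027, -0.0207, 0], [0, 0, 0], 1],
  [[-0.027, -0.0207, 0], [0, 0, 0], 1],
  [[-0.027, -0.0207, 0], [0, 0, 0], 1],
  [[-0.027, -0.0207, 0], [0, 0, 0], 1],
  [[-0.027, -0.0207, 0], [0, 0, 0], 1],
  [[-0.027, -0.0207, 0], [0, 0, 0], 1],
  [[-0.027, -0.0207, 0], [0, 0, 0], 1],
  [[-0.027, -0.0207, 0], [0, 0, 0], 1],
  [[-0.027, -0.0207, 0], [0, 0, 0], 1],
  [[-0.027, -0.0207, 0], [0, 0, 0], 1],
])

```text
t: 1.1
ee_pos: [419.7, 265.0, 222.6]
orientation: [-0.46, -3.108, 0.0]
ft_force: [0.9, 0.6, 0.4]
width: 11.5
```

Request:
carry_out([
  [[-0.027, -0.0207, 0], [0, 0, 0], 1],
  [[-0.027, -0.0207, 0], [0, 0, 0], 1],
  [[-0.027, -0.0207, 0], [0, 0, 0], 1],
  [[-0.027, -0.0207, 0], [0, 0, 0], 1],
  [[-0.027, -0.0207, 0], [0, 0, 0], 1],
  [[-0.027, -0.0207, 0], [0, 0, 0], 1],
  [[-0.027, -0.0207, 0], [0, 0, 0], 1],
  [[-0.027, -0.0207, 0], [0, 0, 0], 1],
  [[-0.027, -0.0207, 0], [0, 0, 0], 1],
  [[-0.027, -0.0207, 0], [0, 0, 0], 1],
  [[-0.027, -0.0207, 0], [0, 0, 0], 1],
  [[-0.027, -0.0207, 0], [0, 0, 0], 1],
])

```text
t: 2.1
ee_pos: [657.8, -66.5, 222.2]
orientation: [-0.46, -3.107, -0.0]
ft_force: [0.7, 0.1, 0.3]
width: 0.3
```

Request:
carry_out([
  [[0, 0, 0], [0, 0, -0.1], 1],
  [[0, 0, 0], [0, 0, -0.1], 1],
  [[0, 0, 0], [0, 0, -0.1], 1],
  [[0, 0, 0], [0, 0, -0.1], 1],
  [[0, 0, 0], [0, 0, -0.1], 1],
  [[0, 0, 0], [0, 0, -0.1], 1],
  [[0, 0, 0], [0, 0, -0.05], 1],
  [[0, 0, 0], [0, 0, 0], 1],
  [[0, 0, 0], [0, 0, 0], 1],
])

```text
t: 2.85
ee_pos: [657.1, -64.9, 222.3]
orientation: [0.554, -3.092, -0.0]
ft_force: [-0.1, -0.9, 0.7]
width: 0.5
```

Run:
```python
from h import *
o=readout.get_obs(); im=imaging.get_image('wrist')[:,:,::-1]; cv2.imwrite('pics/w1.png',im)
p=imaging.camera_params('wrist'); R=cv2.Rodrigues(o['orientation'])[0]; T=p['T_tool_cam']
# predicted pixel of the ridge for estimates
def pw(P):
    q=T[:3,:3].T@(R.T@(P-o['ee_pos'])-T[:3,3]); return p['fx']*q[0]/q[2]+p['cx'],p['fy']*q[1]/q[2]+p['cy']
print(o['ee_pos'],pw(np.array([656,-66.7,55])),pw(np.array([661,-64,55])), pw(np.array([530,-113.5,54])))
im2=imaging.get_image('wrist')[:,:,::-1]
cv2.imwrite('pics/w1c.png',cv2.resize(im2[150:330,150:400],None,fx=3,fy=3,interpolation=cv2.INTER_CUBIC))
```

```text
[657.08887641 -64.91849341 222.26511907] (np.float64(260.5985350035882), np.float64(174.9677260983466)) (np.float64(261.3413352867499), np.float64(180.09742295650025)) (np.float64(260.3800807189659), np.float64(38.27821998327056))
```

View pics/w1.png

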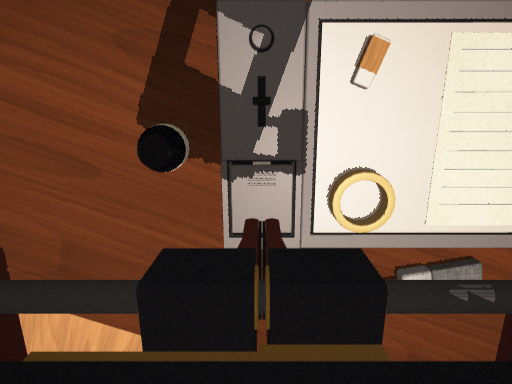

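View pics/w1c.png

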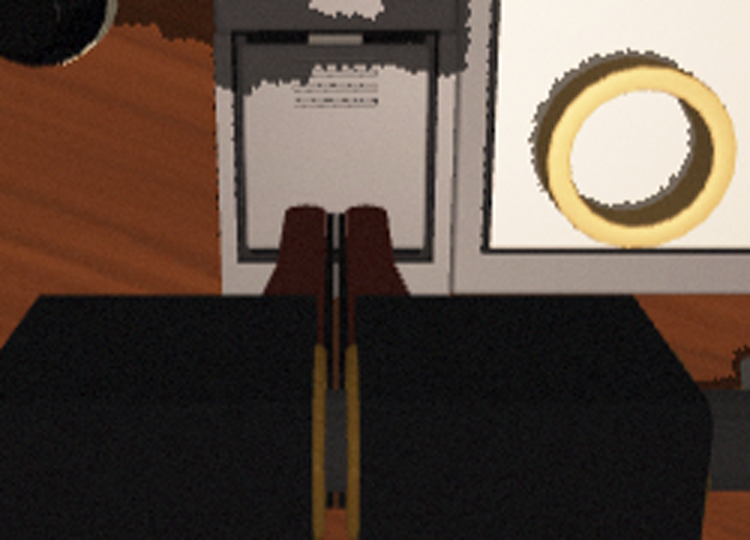

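The ridges sit at (262,178), which matches the prediction for x≈659, y≈-65. The fingertip is on target, so I'll descend to 62 mm.

Request:
carry_out([
  [[0, 0, 0.03], [0, 0, 0], 1],
  [[0, 0, 0.03], [0, 0, 0], 1],
  [[0, 0, 0.03], [0, 0, 0], 1],
  [[0, 0, 0.03], [0, 0, 0], 1],
  [[0, 0, 0.02], [0, 0, 0], 1],
  [[0, 0, 0.015], [0, 0, 0], 1],
  [[0, 0, 0.01], [0, 0, 0], 1],
  [[0, 0, 0.005], [0, 0, 0], 1],
  [[0, 0, 0], [0, 0, 0], 1],
  [[0, 0, 0], [0, 0, 0], 1],
])

```text
t: 3.78
ee_pos: [657.9, -65.0, 53.5]
orientation: [-0.556, 3.091, -0.0]
ft_force: [-2.5, -0.4, 3.7]
width: 0.7
```

Run:
```python
from h import *
o=readout.get_obs(); print(o['ee_pos'],o['ft_force'])
a=imaging.get_image('wrist')[:,:,::-1][120:270,180:350];b=imaging.get_image('scene')[:,:,::-1][200:320,150:320]
cv2.imwrite('pics/w2.png',cv2.resize(a,None,fx=4,fy=4,interpolation=3)); cv2.imwrite('pics/s2.png',cv2.resize(b,None,fx=4,fy=4,interpolation=3))
```

```text
[657.85417337 -65.04386597  53.54016603] [-2.54450003 -0.37400361  3.71772856]
```

View pics/w2.png

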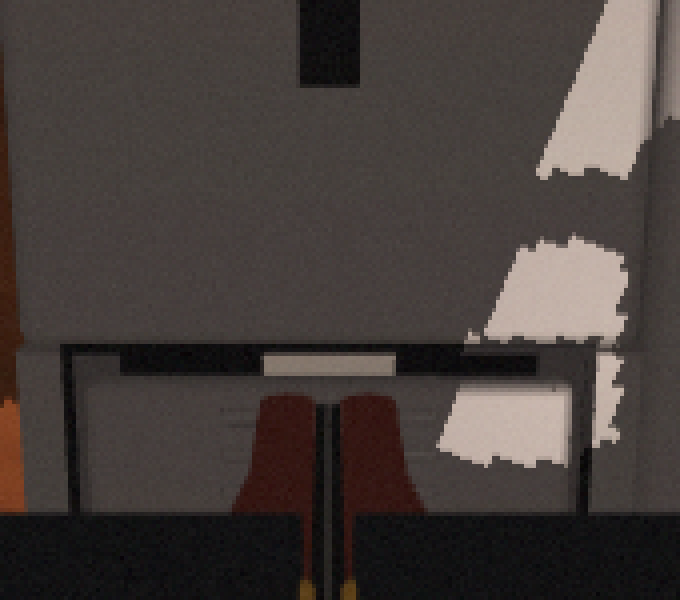

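View pics/s2.png

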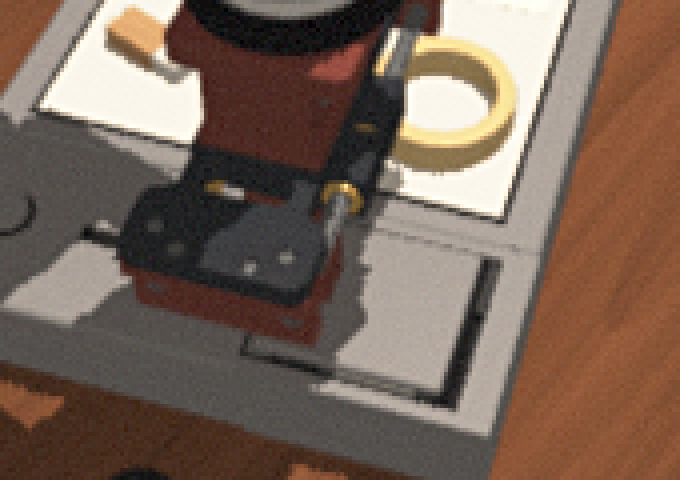

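I miscounted the descent: the rows summed to 170 mm, not 160. The fingertip is therefore already resting on the ridges, pressed in about 1.5 mm with light force, and correctly placed. I'll continue this same press down to the stop.

Request:
carry_out([
  [[0, 0, 0.001], [0, 0, 0], 1],
  [[0, 0, 0.001], [0, 0, 0], 1],
  [[0, 0, 0.001], [0, 0, 0], 1],
  [[0, 0, 0], [0, 0, 0], 1],
  [[0, 0, 0], [0, 0, 0], 1],
])

```text
t: 4.3
ee_pos: [657.9, -65.1, 50.6]
orientation: [-0.556, 3.091, -0.001]
ft_force: [-2.0, -0.2, 6.1]
width: 0.2
```

Request:
carry_out([
  [[0, 0, 0.001], [0, 0, 0], 1],
  [[0, 0, 0], [0, 0, 0], 1],
  [[0, 0, 0], [0, 0, 0], 1],
])

```text
t: 4.55
ee_pos: [657.9, -65.1, 50.3]
orientation: [-0.556, 3.091, -0.001]
ft_force: [-4.8, 0.8, 11.1]
width: 0.6
```

The force climbed to 11 N with hardly any further travel, so the hatch is at its hard stop. I'll retract up and back now.

Request:
carry_out([
  [[0, 0, -0.01], [0, 0, 0], 1],
  [[0.015, 0, -0.03], [0, 0, 0], 1],
  [[0.02, 0, -0.035], [0, 0, 0], 1],
  [[0.02, 0, -0.035], [0, 0, 0], 1],
  [[0.02, 0, -0.035], [0, 0, 0], 1],
  [[0.02, 0, -0.035], [0, 0, 0], 1],
  [[0.02, 0, -0.03], [0, 0, 0], 1],
  [[0.02, 0, 0], [0, 0, 0], 1],
  [[0, 0, 0], [0, 0, 0], 1],
])

```text
t: 5.3
ee_pos: [529.4, -113.0, 261.3]
orientation: [-0.554, 3.089, -0.003]
ft_force: [0.1, 0.5, -0.7]
width: 0.4
```

Run:
```python
from h import *
o=readout.get_obs(); print(o['t'],o['ee_pos'],o['ft_force'])
cv2.imwrite('pics/s3.png',imaging.get_image('scene')[:,:,::-1])
```

```text
5.3 [ 529.44720416 -113.00080094  261.31538977] [ 0.09594372  0.53140957 -0.72121596]
```

View pics/s3.png

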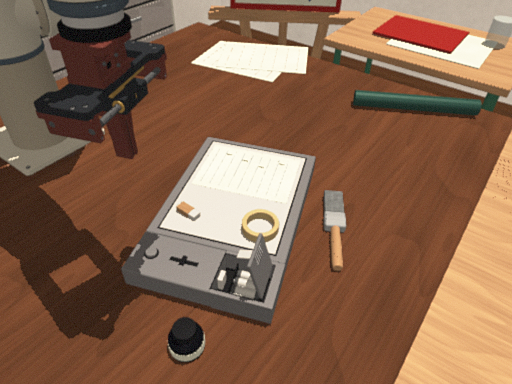

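The hatch is up at around (260,267), with the batteries showing at (235,275) and the hand clear. I'll wait about 2 s and check again.

Request:
carry_out([
  [[0, 0, 0], [0, 0, 0], 1],
  [[0, 0, 0], [0, 0, 0], 1],
  [[0, 0, 0], [0, 0, 0], 1],
  [[0, 0, 0], [0, 0, 0], 1],
  [[0, 0, 0], [0, 0, 0], 1],
  [[0, 0, 0], [0, 0, 0], 1],
  [[0, 0, 0], [0, 0, 0], 1],
  [[0, 0, 0], [0, 0, 0], 1],
  [[0, 0, 0], [0, 0, 0], 1],
  [[0, 0, 0], [0, 0, 0], 1],
  [[0, 0, 0], [0, 0, 0], 1],
  [[0, 0, 0], [0, 0, 0], 1],
])

```text
t: 6.35
ee_pos: [530.8, -112.0, 258.7]
orientation: [-0.556, 3.092, -0.0]
ft_force: [-0.2, 0.4, 0.0]
width: 0.4
```

Request:
carry_out([
  [[0, 0, 0], [0, 0, 0], 1],
  [[0, 0, 0], [0, 0, 0], 1],
  [[0, 0, 0], [0, 0, 0], 1],
  [[0, 0, 0], [0, 0, 0], 1],
  [[0, 0, 0], [0, 0, 0], 1],
  [[0, 0, 0], [0, 0, 0], 1],
  [[0, 0, 0], [0, 0, 0], 1],
  [[0, 0, 0], [0, 0, 0], 1],
  [[0, 0, 0], [0, 0, 0], 1],
  [[0, 0, 0], [0, 0, 0], 1],
  [[0, 0, 0], [0, 0, 0], 1],
  [[0, 0, 0], [0, 0, 0], 1],
])

```text
t: 7.35
ee_pos: [530.8, -112.0, 258.7]
orientation: [0.557, -3.092, -0.0]
ft_force: [-0.4, 0.0, -0.4]
width: 0.4
```

Run:
```python
from h import *
s=imaging.get_image('scene')[:,:,::-1];t=imaging.get_image('top')[:,:,::-1]
cv2.imwrite('pics/s4.png',s);cv2.imwrite('pics/t4.png',t)
cv2.imwrite('pics/s4c.png',cv2.resize(s[215:325,190:310],None,fx=5,fy=5,interpolation=3))
```

```text
(no output)
```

View pics/s4c.png

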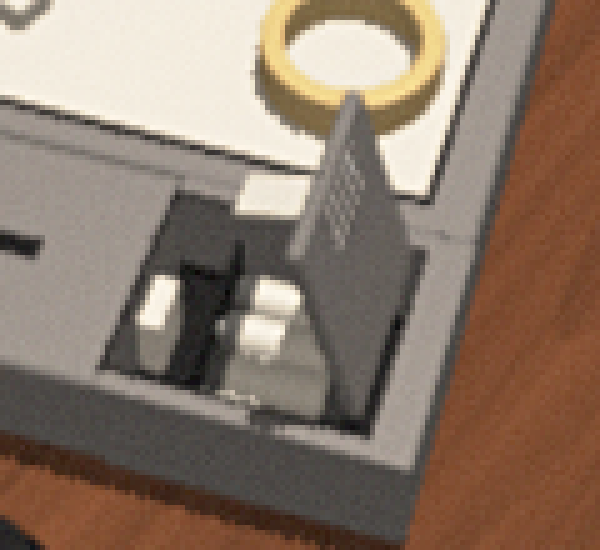

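View pics/t4.png

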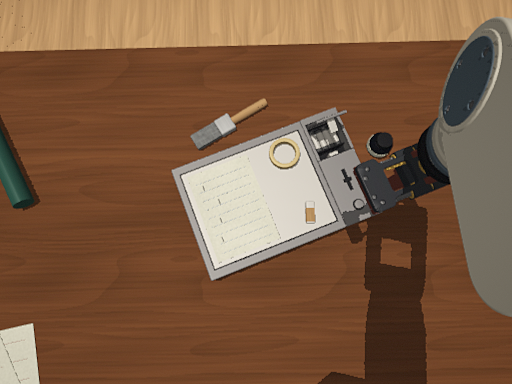

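The hatch stands nearly upright and nothing else has moved. I'll check its angle by projecting the free edge.

Run:
```python
from h import *
ex=np.array([np.cos(.356),np.sin(.356),0]);ey=np.array([-ex[1],ex[0],0]);z=np.array([0,0,1.])
H=np.array([658.5,-65.5,50])+64*ex
for a in(1.0,1.15,1.3):
  P=[H+78*(-np.cos(a)*ex+np.sin(a)*z)+4*(np.sin(a)*ex+np.cos(a)*z)+s*34*ey for s in(-1,1)]
  print(a,(proj('scene',P)-[190,215])*5, proj('top',P))
t=cv2.imread('pics/t4.png');cv2.imwrite('pics/t4c.png',cv2.resize(t[95:225,285:405],None,fx=4.5,fy=4.5,interpolation=3))
```

```text
1.0 [[215.43504219 255.52793221]
 [283.06701638  87.0912681 ]] [[349.01574958 119.66902241]
 [318.83094522 131.27380916]]
1.15 [[249.8434085  253.53600446]
 [315.37612852  83.80303981]] [[347.51051744 114.23533033]
 [317.18768891 125.86032482]]
1.3 [[286.98826404 255.51227978]
 [350.072549    84.41297653]] [[345.67349614 108.81178736]
 [315.28120921 120.42985732]]
```

View pics/t4c.png

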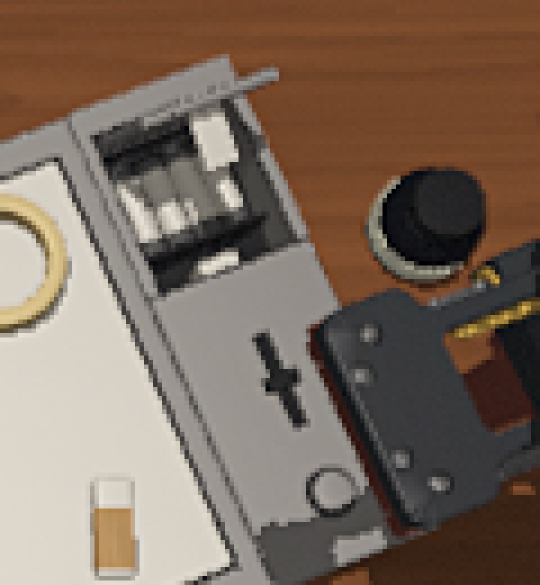

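The free edge I measured, (290,255)–(352,92), fits the 1.3 rad projection. The box, ink bottle and eraser are at the same pixels as before.

```bash
python3 -c "
from workcell import close_job
print(close_job())"
```

```text
the job is handed in; nothing more can be done
None
```

I pressed the hatch's ridges down once with the closed fingertips, to the hard stop. The force rose to about 11 N with hardly any more travel. I then lifted the hand up and back, and the hatch sprang open by itself.

- **Hatch:** about 2 s after the hand was clear, its free edge in the scene picture matched the 1.3 rad (fully open) projection. The top picture also showed it open.
- **Surroundings:** the light box, ink bottle, tape roll, eraser and brush looked unmoved, and I never touched the power button.
- **Slip:** I miscounted the descent by 10 mm, so the finger touched down earlier than planned and pressed the hatch in by about 1.5 mm. It stayed there during one check and then carried on, so it was still a single press.

The job is handed in; it reported no verdict.

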